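# Pack the ink-painting kit into its fitted tray

### The job

Class is over: pack the ink-painting kit into the fitted tray. Set the small inkstone in the rectangular recess that matches it and then put its own small cover on it, squared up; the short ink stick goes in the long narrow recess and the lidded paste pot upright in the round one, each set down gently (not dropped) and lying flat on the bottom of its recess. The large cover, the long paperweight and the open dipping dish belong to someone else: leave them where they are.

Things in the scene. Friction and masses are not known exactly. Their poses are not given: they have to be found in the camera images.
- inkstone: Loose black slate inkstone, a slab 52 mm (x) x 82 mm (y) x 20 mm high, about 0.2 kg, with a round well 40 mm across and 8 mm deep in the middle of its top, its floor rubbed paler. Origin at the centre of its underside, z up. Lies flat on the table, well up.
- stone_cover: Loose brown wooden cover of the inkstone, 0.05 kg. Origin at the centre of its underside, z up. Round foot 30 mm across, z 0 to 3 mm, fits loosely in the inkstone's well; plate 52 mm (x) x 82 mm (y), z 3 to 10 mm; ridge handle in the middle, 12 mm (x) x 37 mm (y), z 10 to 25 mm. On the inkstone its origin is 17 mm above the inkstone's.
- ink_stick: Loose black ink stick, a plain bar 22 mm (x) x 78 mm (y) x 16 mm high with a faint dull panel on top, lying flat, about 0.035 kg. Origin at the centre of its underside.
- paste_pot: Loose round white porcelain seal-paste pot with its domed lid fast on it, 50 mm across, straight sides from 3 to 26 mm, 33 mm high in all, thin grey seam line round it, standing upright, about 0.075 kg. Origin at the centre of its underside.
- board_stone: The pale wooden board of the kit tray, fixed, 86 mm (x) x 116 mm (y) x 12 mm, top 16 mm above the table; origin at the centre of its underside. Rectangular central recess 68 mm (x) x 98 mm (y), 7 mm deep (floor at its z = 5 mm), for the inkstone. The boards stand 88 mm apart along x, in random order, in one low fixed dark wooden tray: 8 mm walls round all three, rim 17 mm above the table.
- board_stick: The pale wooden board of the kit tray, fixed, 86 mm (x) x 116 mm (y) x 12 mm, top 16 mm above the table; origin at the centre of its underside. Long narrow central recess 38 mm (x) x 96 mm (y), 7 mm deep (floor at its z = 5 mm), for the ink stick.
- board_pot: The pale wooden board of the kit tray, fixed, 86 mm (x) x 116 mm (y) x 12 mm, top 16 mm above the table; origin at the centre of its underside. Round central recess 66 mm across, 7 mm deep (floor at its z = 5 mm), for the paste pot.
- large_cover: Loose brown wooden cover of a larger inkstone that is not here: same form as the small one, but 74 mm (x) x 112 mm (y) x 7 mm, ridge 12 x 50 mm, 25 mm high in all. Not of this kit: to be left. Origin at the centre of its underside.
- paperweight: Loose dark steel paperweight bar 22 mm (x) x 132 mm (y) x 15 mm with a small round knob in the middle of its top, 28 mm high in all. Not of this kit: to be left. Origin at the centre of its underside.
- dipping_dish: Loose open white porcelain dish, 76 mm across the rim, 17 mm high, no lid. Not of this kit: to be left. Origin at the centre of its underside.
Not all that is in view belongs to the job. Leave any pink or red look-alike of the board_stick alone. Leave any turquoise look-alike of the stone_cover alone.

How it is judged (in metres and radians):
On the way, in this order (a step that is already met when the one before it is completed fails the run):
1. the inkstone lies in its recess (x of inkstone in the frame of board_stone between -0.01 and 0.01 m and y of inkstone in the frame of board_stone between -0.01 and 0.01 m and z of inkstone in the frame of board_stone between 0.002 and 0.0085 m and angle between inkstone's own z axis and vertical below 0.08 rad and angle between the y axis of inkstone and the y axis of board_stone, either way round below 0.25 rad), for 0.2 s.
2. then its cover lies on it (all of step 1 and horizontal distance between stone_cover and inkstone below 0.008 m and z of stone_cover in the frame of inkstone between 0.013 and 0.0195 m and angle between stone_cover's own z axis and vertical below 0.08 rad and angle between the y axis of stone_cover and the y axis of inkstone, either way round below 0.25 rad), for 0.2 s.
At the end, for the whole second after the job is handed in: Inkstone (to 10 mm, 0.25 rad), ink stick (12 mm, 0.3 rad) and upright pot (11 mm) lie flat on the floors of their own recesses; the small cover lies flat on the inkstone, foot in its well (8 mm, 0.25 rad); all released, at rest; the three look-alikes within 20 mm of where they were (all of step 2 and x of ink_stick in the frame of board_stick between -0.012 and 0.012 m and y of ink_stick in the frame of board_stick between -0.012 and 0.012 m and z of ink_stick in the frame of board_stick between 0.002 and 0.0085 m and angle between each of ink_stick, paste_pot's own z axis and vertical below 0.08 rad and angle between the y axis of ink_stick and the y axis of board_stick, either way round below 0.3 rad and x of paste_pot in the frame of board_pot between -0.011 and 0.011 m and y of paste_pot in the frame of board_pot between -0.011 and 0.011 m and z of paste_pot in the frame of board_pot between 0.002 and 0.0085 m and linear speed of each of inkstone, stone_cover, ink_stick, paste_pot below 0.02 m/s and distance of each of large_cover, paperweight, dipping_dish from where it was at the start of the episode below 0.02 m); the robot touches nothing.
It fails at once if a look-alike (large cover, paperweight or dipping dish) is moved more than 20 mm (distance of any of large_cover, paperweight, dipping_dish from where it was at the start of the episode above 0.02 m).
It fails at once if a thing of the kit is dropped: it falls faster than 0.75 m/s (some 30 mm of fall) with no finger on it ((linear speed of inkstone above 0.75 m/s and contact force between inkstone and the fingers below 0.02 N) or (linear speed of stone_cover above 0.75 m/s and contact force between stone_cover and the fingers below 0.02 N) or (linear speed of ink_stick above 0.75 m/s and contact force between ink_stick and the fingers below 0.02 N) or (linear speed of paste_pot above 0.75 m/s and contact force between paste_pot and the fingers below 0.02 N)).
It also fails if it takes over 112 s, if anything falls off the work surface, if the arm or the gripper's body presses on something with over 40 N, if the wrist force passes 120 N, or if a joint passes its speed limit or range.

### The arm

A 6-joint arm with a two-finger parallel gripper is mounted at the origin on the work surface. World frame = base frame: x ahead of the robot, y to its left, z up, the work surface at z = 0. Lengths are in mm, angles in rad, forces in N, time in s.
With the tool pointing down it reaches from about 350 to 975 mm from the base axis. Payload 4.9 kg.
Tool frame: the origin (TCP) lies at the very end of the fingers, on their centre line; the grasp point (between the pads) lies 19 mm behind it; z points along the fingers, y is the line along which they close (so a half turn about z gives the same grasp; the last joint's range is limited). The gripper opens to 85 mm and grips with 20 to 120 N. Pads are 22 mm wide; open, the fingers measure 114 mm over their backs; the gripper's body (76 mm by 85 mm) begins 54 mm behind the grasp point. The pads swing forward as they close: fully open they stand 13 mm farther back than shut.
Start: joints at [1.209, 0.053, 1.613, -0, 1.476, -0.119], TCP at [150.254, 606.651, 231.304] pointing down, gripper open.
Joint ranges: [-3.01, 3.01], [-1.01, 2.22], [0.06, 2.58], [-1.02, 4.17], [0.09, 2.62], [-3.14, 3.14]. Speed limits (rad/s): [2.57, 2.57, 3.14, 3.14, 3.14, 3.14].

### API

Orientations are given as a unit quaternion [w, x, y, z].
In Python, from bench import readout, capture, calibration, hand_in gives the robot as it stands.
- The arm moves only by the tool play_rows, never from a script. Its argument "plan" is one flat list of numbers, 5 for each row, row after row: the finger opening in mm, from 0 to 85.4, then the shift along the tool's x, y, z in mm, then the turn about the tool's z in rad. In form: [fingers, dx, dy, dz, twist, fingers, dx, dy, dz, twist, ...]. A call has 1 to 20 rows; each row is the pose to reach, as a shift and turn from the pose commanded when the call began, along the tool's axes at that moment; what a row does not reach only later rows make up. A row lasts 1/8 s, in which the tool goes at most 62.5 mm and 10.7 degrees, less where a joint would pass 70% of its speed; a pose out of reach is approached as far as the arm can. A call with a gripper value outside its range is refused whole. The fingers move at their own pace and stop on an object; "force" is the grip in N (left out, the last holds). Time passes only in rows, so rows that repeat a pose let the fingers close. It gives the time, the measured TCP pose, the force, the opening and the grip force at its end, in the units of the state.
- readout.sense(): the state, without advancing time (a new reading comes with each control period).
- capture(name): name is "side" or "top"; returns the picture (384x512x3 uint8, red, green, blue); there is no depth.
- calibration(name): a dict with "fx", "fy", "cx", "cy" (pixels), "k1" (the pictures are not rectified: a ray, as slopes to the right and down, at radius r is drawn at 1 + k1 r^2 times it, then the intrinsics apply), "eye" and "rotation" of the camera in the world. Camera axes: x right, y down, z forward; pixel columns grow to the right and rows downward; lengths in mm; the calibration is good to about 2 mm. A picture is of the moment at which its call begins. calibration takes no time and is no camera call.
- hand_in(): hands the job in; it is judged then, once.
The state is a dict: "t": time; "joints": joint angles; "joint_velocities": joint speeds; "joint_efforts": joint torques, N m; "tcp_pos": TCP position; "tool_rot": TCP orientation; "contact_force": force on the tool from outside, world axes, zero at the start; "moment": the same for the moment, N m; "grip_width": opening from 0.0 (shut) to 1.0 (fully open); "grasp_force": force on a finger pad.
Only numpy, scipy, OpenCV 4.12 (cv2) and the standard library are available. Lean on these libraries where they do the work, as an engineer would, in place of code of your own. Each camera call takes 0.05 s, during which the arm holds its last target. There are 200 camera calls.

## Working session

There is one attempt and no reset: what is moved stays moved. The work goes in short steps, Python scripts to look and compute and a tool call to move; the robot and the scene stay as the last step left them, time stands still between calls to the robot, and variables do not carry over. Pictures are saved under pics/ and viewed, at most 14 in all, crops included, and the job is handed in when it is done.

Besides the shell and the picture viewer there is one more tool, called after ">>>" in YAML: its name, and indented under it one key for each argument. play_rows: Moves the arm, as the interface text tells. Its arguments: {"type":"object","properties":{"plan":{"type":"array"},"force":{"type":"number"}},"required":["plan"]}

```bash
mkdir -p pics
python3 - <<'E'
from bench import readout,capture,calibration
import cv2
s=readout.sense();print(s['t'],s['tcp_pos'],s['tool_rot'],s['grip_width'])
for n in('top','side'):
    im=capture(n);cv2.imwrite(f'pics/{n}0.png',im[:,:,::-1]);print(n,calibration(n))
E
```

```text
0.0 [150.01280387 606.07473258 230.05590834] [-2.53265784e-04  1.21072895e-01  9.92643061e-01 -1.02147911e-03] 1.001651323027452
top {'fx': 367.9066939961039, 'fy': 367.9066939961039, 'cx': 254.40033934898716, 'cy': 194.78301920351694, 'k1': 0.010378513745070289, 'eye': array([ 269.40788249,  -64.57383373, 1064.22495802]), 'rotation': array([-0.07103645,  0.71144749, -0.69580851,  0.06816752])}
side {'fx': 408.5478769894594, 'fy': 408.5478769894594, 'cx': 261.9207764451214, 'cy': 189.3790086670372, 'k1': -0.08739237865450213, 'eye': array([ -202.28779729, -1089.20362973,   906.22542167]), 'rotation': array([-0.44240113,  0.85361324, -0.24183464,  0.13092629])}
```

View pics/top0.png

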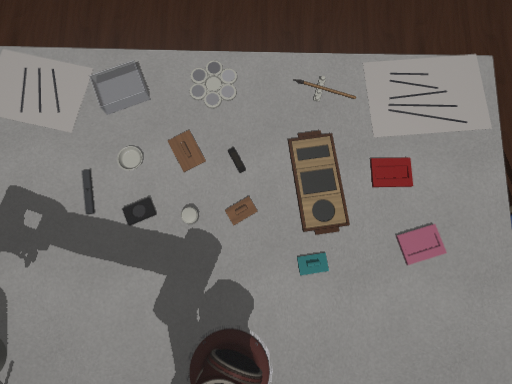

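View pics/side0.png

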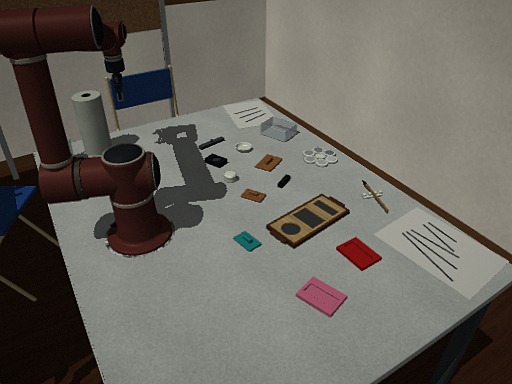

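Top view shows, at these pixels:
- **Kit:** inkstone (139,211), pot (190,215), small cover (241,210) and ink stick (237,160).
- **Not in the kit:** large cover (187,151), paperweight (89,191), dish (131,157) and turquoise cover (313,263).
- **Tray:** centre near (318,183), with the stick recess at (313,153), stone at (319,181) and pot at (324,211).
- **Decoy boards:** red and pink, on the right.

The brown cover at (241,210) is the smaller of the two, so it is the one I want. The bar at (237,160) is about 78 mm long with no knob, so it is the ink stick. I'll confirm both in one crop.

```bash
cat > h.py <<'E'
import numpy as np,cv2
from scipy.spatial.transform import Rotation as R
from bench import readout,capture,calibration
def rot(q): return R.from_quat(np.r_[q[1:],q[0]])
def ray(n,uv):
    c=calibration(n);uv=np.atleast_2d(uv).astype(float)
    d=(uv-[c['cx'],c['cy']])/[c['fx'],c['fy']];s=d.copy()
    for _ in range(8): s=d/(1+c['k1']*(s**2).sum(1,keepdims=True))
    return np.asarray(c['eye']),rot(c['rotation']).apply(np.c_[s,np.ones(len(s))])
def onplane(n,uv,z):
    e,d=ray(n,uv); return e+d*((z-e[2])/d[:,2])[:,None]
def pix(n,p):
    c=calibration(n);v=rot(c['rotation']).inv().apply(np.atleast_2d(p)-c['eye']);s=v[:,:2]/v[:,2:]
    return s*(1+c['k1']*(s**2).sum(1,keepdims=True))*[c['fx'],c['fy']]+[c['cx'],c['cy']]
def move(x,y,z,yaw):
    """yaw: world angle of tool closing line (mod pi); gives dx,dy,dz,twist from current pose"""
    s=readout.sense();r=rot(s['tool_rot']);m=r.as_matrix()
    d=r.inv().apply(np.array([x,y,z])-s['tcp_pos'])
    cur=np.arctan2(m[1,1],m[0,1]);t=-(yaw-cur);t=(t+np.pi/2)%np.pi-np.pi/2  # tool z is down
    return np.round(d,1),round(t,3),'j6',round(s['joints'][5],2),'tilt',np.round(m[:,2],3)
E
python3 - <<'E'
from h import *
print(pix('top',[[0,0,0]]))
im=cv2.imread('pics/top0.png')
c=im[110:250,60:360];c=cv2.resize(c,(800,373),interpolation=cv2.INTER_CUBIC)
cv2.imwrite('pics/crop0.png',cv2.convertScaleAbs(c,alpha=1.4,beta=10))
for k,(u,v) in dict(stone=(139,211),pot=(190,215),cover=(241,210),stick=(237,160),bs=(319,181)).items(): print(k,onplane('top',(u,v),15).round(0), im[v,u])
E
```

```text
[[228.87230859 370.1120764 ]]
stone [[424. 273.  15.]] [59 58 58]
pot [[416. 126.  15.]] [152 159 160]
cover [[433. -20.  15.]] [ 63  85 114]
stick [[583.  -4.  15.]] [42 47 49]
bs [[ 524. -246.   15.]] [58 60 60]
```

View pics/crop0.png

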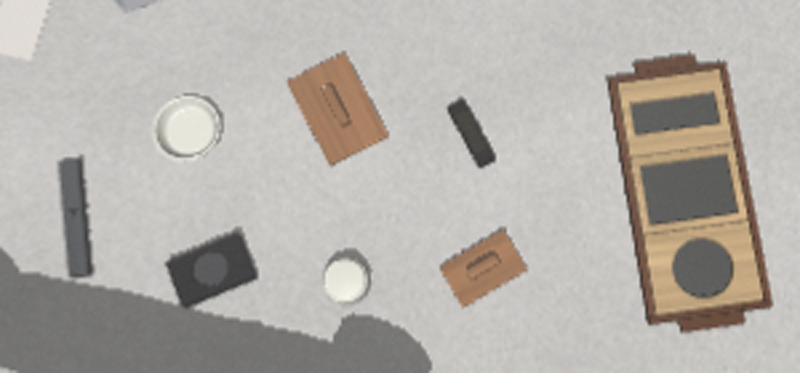

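Crop confirms it:
- **Inkstone** with its round well at (210,268), and the **lidded pot** at (347,278).
- **Small cover** at (483,266), clearly smaller than the large one at (338,108).
- **Ink stick** at (471,132), short and with no knob. The bar at (75,215) has a knob, so it is the paperweight.
- **Tray recesses**, top to bottom: stick, stone, pot.

Next I'll measure them.

```bash
cat > m.py <<'E'
from h import *
def measure(im,verbose=True):
    S=6;out={}
    hsv=cv2.cvtColor(im,cv2.COLOR_BGR2HSV)
    def go(k,c,r,fn,z):
        u0,v0=c[0]-r,c[1]-r
        p=cv2.resize(im[v0:v0+2*r,u0:u0+2*r],None,fx=S,fy=S,interpolation=cv2.INTER_CUBIC)
        m=fn(cv2.cvtColor(p,cv2.COLOR_BGR2HSV).astype(int)).astype(np.uint8)
        cs,_=cv2.findContours(m,cv2.RETR_EXTERNAL,cv2.CHAIN_APPROX_NONE)
        cs=max(cs,key=cv2.contourArea)[:,0].astype(float)
        px=(cs+.5)/S-.5+[u0,v0]
        w=onplane('top',px,z)[:,:2].astype(np.float32)
        (x,y),(a,b),_=cv2.minAreaRect(w);bx=cv2.boxPoints(cv2.minAreaRect(w))
        e=[bx[1]-bx[0],bx[2]-bx[1]];l=max(e,key=np.linalg.norm)
        out[k]=(x,y,np.arctan2(l[1],l[0])%np.pi)
        if verbose:print(k,round(x,1),round(y,1),'size',round(max(a,b),1),round(min(a,b),1),'long-axis yaw',round(out[k][2],3))
    return go,out
E
python3 - <<'E'
from m import *
im=cv2.imread('pics/top0.png');go,o=measure(im)
dark=lambda h:h[...,2]<95
brown=lambda h:(h[...,1]>60)&(h[...,0]<25)
go('stone',(139,211),20,dark,10)
go('stick',(237,160),18,dark,8)
go('cover',(241,210),20,brown,6)
go('pot',(190,215),13,lambda h:h[...,2]>195 if 0 else (h[...,2]>150)&(h[...,1]>12),15)
go('tray',(318,183),46,lambda h:(h[...,1]>60)&(h[...,0]<25)&(h[...,2]>125),16)
x,y,a=o['tray'];u=np.array([np.cos(a),np.sin(a)])
for s in(-88,0,88):print(s,np.array([x,y])+s*u)
for p in[(190,215),(186,222),(197,206),(180,215),(182,205)]:print(p,im[p[1],p[0]],cv2.cvtColor(im,cv2.COLOR_BGR2HSV)[p[1],p[0]])
E
```

```text
stone 420.0 278.2 size 106.8 103.2 long-axis yaw 1.592
stick 587.3 -1.4 size 84.8 25.8 long-axis yaw 0.516
cover 434.3 -19.1 size 82.4 53.4 long-axis yaw 2.133
pot 415.1 130.1 size 41.1 39.9 long-axis yaw 0.022
tray 439.2 -256.6 size 114.9 85.3 long-axis yaw 1.737
-88 [ 453.7373867  -343.41604614]
0 [ 439.19891357 -256.62530518]
88 [ 424.66044044 -169.83456421]
(190, 215) [152 159 160] [ 26  13 160]
(186, 222) [151 157 158] [ 26  11 158]
(197, 206) [133 135 137] [ 15   7 137]
(180, 215) [125 129 130] [ 24  10 130]
(182, 205) [130 131 132] [ 15   4 132]
```

Run:
```python
from m import *
im=cv2.imread('pics/top0.png');go,o=measure(im)
for t in(65,75,82):go(f'stone{t}',(139,211),20,lambda h:h[...,2]<t,10)
for t in(75,85):go(f'stick{t}',(237,160),18,lambda h:h[...,2]<t,8)
for t in(144,150,156):go(f'pot{t}',(190,215),13,lambda h:h[...,2]>t,15)
close=lambda m:cv2.morphologyEx(m.astype(np.uint8),cv2.MORPH_CLOSE,np.ones((15,15)))
go('tray',(318,183),46,lambda h:close((h[...,1]>60)&(h[...,0]<25)&(h[...,2]>125)),16)
x,y,a=o['tray'];u=np.array([np.cos(a),np.sin(a)])
for s in(-88,0,88):print(s,np.array([x,y])+s*u)
for k,c,r in(('rstick',(313,153),20),('rstone',(318,181),22),('rpot',(324,211),15)):go(k,c,r,lambda h:(h[...,2]<78)&(h[...,1]<50),13)
print(im[200:232:3,128:150:4,0])
```

```text
stone65 425.4 275.6 size 87.1 59.5 long-axis yaw 2.007
stone75 424.6 275.4 size 89.1 62.4 long-axis yaw 1.999
stone82 418.8 278.4 size 106.2 100.8 long-axis yaw 1.592
stick75 587.1 -1.5 size 82.6 24.1 long-axis yaw 0.51
stick85 587.2 -1.5 size 83.7 24.9 long-axis yaw 0.516
pot144 415.3 130.2 size 42.5 41.6 long-axis yaw 0.054
pot150 415.1 130.3 size 41.1 40.3 long-axis yaw 0.022
pot156 411.9 128.9 size 40.6 35.3 long-axis yaw 1.911
tray 526.4 -242.4 size 262.4 114.9 long-axis yaw 0.16
-88 [ 439.53408051 -256.48412704]
0 [ 526.40319824 -242.42152405]
88 [ 613.27231598 -228.35892105]
rstick 612.4 -228.3 size 94.2 35.0 long-axis yaw 1.736
rstone 525.4 -242.6 size 96.2 65.5 long-axis yaw 1.736
rpot 438.2 -257.0 size 63.1 62.7 long-axis yaw 0.792
[[131 129 124  63  44  44]
 [130  70  44  42  43  43]
 [ 46  42  57  60  46  43]
 [ 41  43  59  59  56  42]
 [ 40  44  59  59  57  42]
 [ 41  38  58  60  41  42]
 [ 41  41  40  41  37 112]
 [ 40  43  37  81 128 130]
 [ 49  69 129 129 131 133]
 [ 75  76  98 131 129 127]
 [ 76  75  75  77  75  76]]
```

Run:
```python
from h import *
print(move(425,275.5,120,.43)); print([readout.sense()['tcp_pos'].round(1) for _ in range(2)])
```

```text
(array([-346.4, -254.6,  110.6]), np.float64(0.898), 'j6', np.float64(-0.12), 'tilt', array([-0.001, -0.002, -1.   ]))
[array([150. , 606.1, 230.2]), array([150. , 606.1, 230.2])]
```

>>> play_rows:
  plan: [85,-346.4,-254.6,110.6,0.898,85,-346.4,-254.6,110.6,0.898,85,-346.4,-254.6,110.6,0.898,85,-346.4,-254.6,110.6,0.898,85,-346.4,-254.6,110.6,0.898,85,-346.4,-254.6,110.6,0.898,85,-346.4,-254.6,110.6,0.898,85,-346.4,-254.6,110.6,0.898,85,-346.4,-254.6,110.6,0.898,85,-346.4,-254.6,110.6,0.898,85,-346.4,-254.6,110.6,0.898]
  force: 30

```text
t: 1.48
tcp_pos: [424.8, 277.5, 121.2]
tool_rot: [0.0, 0.539, 0.842, 0.0]
contact_force: [0.2, 0.1, -0.1]
grip_width: 0.995
grasp_force: 0.0
```

Run:
```python
from h import *
print(move(425,275.5,9,.43)); s=readout.sense();print(s['t'],s['tcp_pos'],s['contact_force'])
im=capture('side');cv2.imwrite('pics/s1.png',cv2.resize(im[60:260,100:350,::-1],(750,600),interpolation=cv2.INTER_CUBIC))
```

```text
(array([ -1.9,  -0.7, 112.2]), np.float64(0.002), 'j6', np.float64(-0.0), 'tilt', array([ 0.001,  0.   , -1.   ]))
1.475 [424.77069768 277.46912815 121.17899727] [ 0.22847608  0.07962778 -0.06730995]
```

View pics/s1.png

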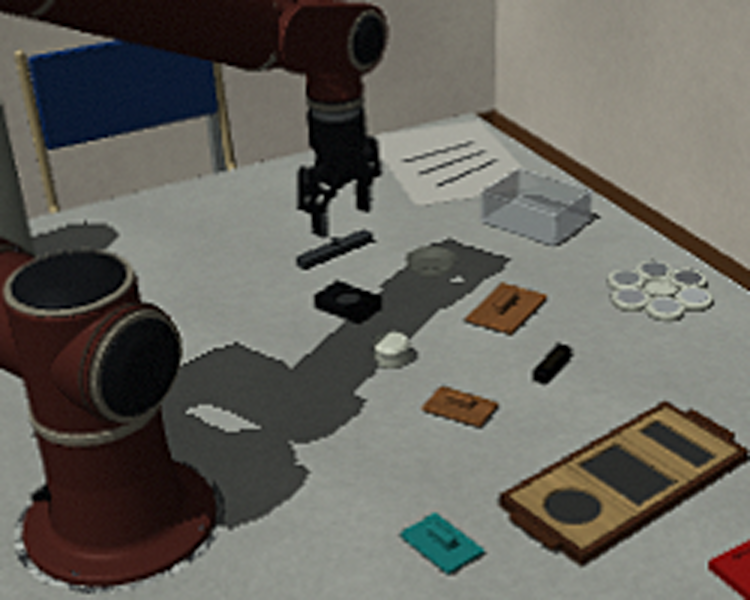

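The side view shows the gripper open above the inkstone (crop pixel 348,298), with the paperweight and dish clear of the fingers. I'll descend, grip and lift.

>>> play_rows:
  plan: [85,-1.9,-0.7,60,0,85,-1.9,-0.7,95,0,85,-1.9,-0.7,112.2,0,85,-1.9,-0.7,112.2,0,40,-1.9,-0.7,112.2,0,40,-1.9,-0.7,112.2,0,40,-1.9,-0.7,112.2,0,40,-1.9,-0.7,112.2,0,40,-1.9,-0.7,112.2,0,40,-1.9,-0.7,112.2,0]
  force: 40

```text
t: 2.78
tcp_pos: [427.0, 275.0, 10.7]
tool_rot: [0.001, 0.54, 0.842, 0.001]
contact_force: [-1.9, 0.3, 7.2]
grip_width: 0.592
grasp_force: 42.4
```

>>> play_rows:
  plan: [40,0,0,-20,0,40,0,0,-70,0,40,0,0,-70,0,40,0,0,-70,0]

```text
t: 3.28
tcp_pos: [425.1, 274.0, 78.2]
tool_rot: [-0.0, 0.54, 0.842, -0.0]
contact_force: [-0.1, 0.1, -1.7]
grip_width: 0.59
grasp_force: 42.5
```

Run:
```python
from h import *
print(move(526,-242.5,70,.165)); s=readout.sense();print(s['tcp_pos'],s['contact_force'],s['grip_width'])
im=capture('side');cv2.imwrite('pics/s2.png',cv2.resize(im[90:190,130:280,::-1],(750,500),interpolation=cv2.INTER_CUBIC))
```

```text
(array([-511.6, -123.6,    8.2]), np.float64(0.265), 'j6', np.float64(-0.0), 'tilt', array([-0., -0., -1.]))
[425.09724095 274.04066624  78.17291563] [-0.07439582  0.05945314 -1.71784033] 0.589806011482948
```

View pics/s2.png

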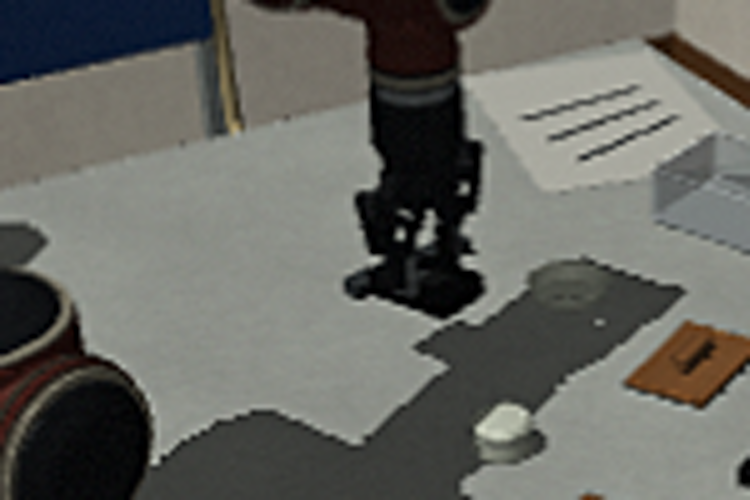

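The side view shows the inkstone (415,290) held level and clear of the table. Carry it to the tray.

>>> play_rows:
  plan: [40,-511.6,-123.6,8.2,0.265,40,-511.6,-123.6,8.2,0.265,40,-511.6,-123.6,8.2,0.265,40,-511.6,-123.6,8.2,0.265,40,-511.6,-123.6,8.2,0.265,40,-511.6,-123.6,8.2,0.265,40,-511.6,-123.6,8.2,0.265,40,-511.6,-123.6,8.2,0.265,40,-511.6,-123.6,8.2,0.265,40,-511.6,-123.6,8.2,0.265,40,-511.6,-123.6,8.2,0.265,40,-511.6,-123.6,8.2,0.265]

```text
t: 4.82
tcp_pos: [526.0, -240.5, 69.7]
tool_rot: [-0.001, 0.646, 0.764, 0.0]
contact_force: [-0.6, -0.4, -1.8]
grip_width: 0.594
grasp_force: 42.5
```

Run:
```python
from h import *
print(move(526,-242.5,21,.165)); s=readout.sense();print(s['tcp_pos'],s['contact_force'],s['grip_width'])
```

```text
(array([-2. , -0.2, 48.7]), np.float64(0.002), 'j6', np.float64(-0.72), 'tilt', array([-0.001,  0.001, -1.   ]))
[ 525.96311636 -240.53752812   69.70604162] [-0.56840368 -0.35712893 -1.82952734] 0.5944463039263991
```

>>> play_rows:
  plan: [40,-2,-0.2,25,0,40,-2,-0.2,40,0,40,-2,-0.2,45,0,40,-2,-0.2,48.7,0,40,-2,-0.2,48.7,0]

```text
t: 5.45
tcp_pos: [526.7, -244.4, 21.9]
tool_rot: [0.0, 0.646, 0.763, 0.0]
contact_force: [0.1, -0.3, -1.8]
grip_width: 0.594
grasp_force: 42.5
```

Run:
```python
from h import *
print(move(526,-242.5,19,.165)); s=readout.sense();print(s['tcp_pos'],s['contact_force'],s['grip_width'])
im=capture('side');cv2.imwrite('pics/s3.png',cv2.resize(im[150:260,240:390,::-1],(780,572),interpolation=cv2.INTER_CUBIC))
```

```text
(array([ 2. , -0.4,  2.9]), np.float64(0.0), 'j6', np.float64(-0.73), 'tilt', array([ 0., -0., -1.]))
[ 526.74241742 -244.40111332   21.93368991] [ 0.11032248 -0.34416441 -1.78303205] 0.5939544942319799
```

View pics/s3.png

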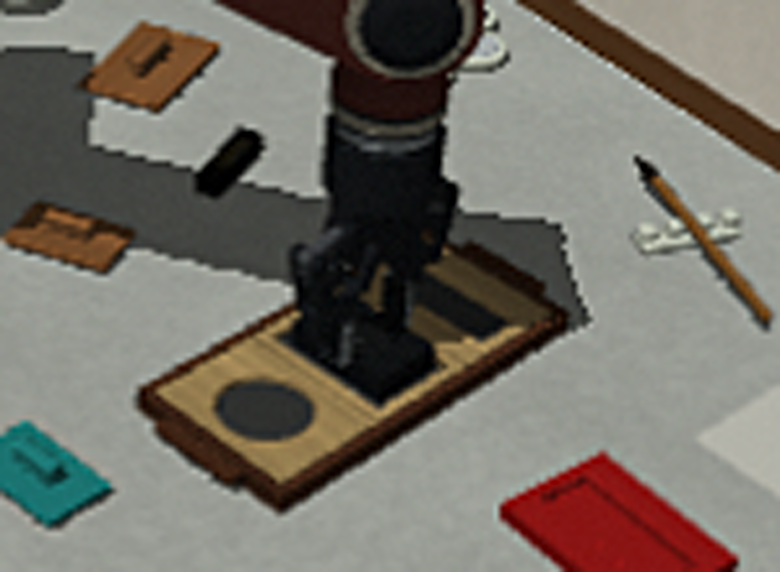

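The inkstone is over its recess (375,360), square with it and not touching yet. Lower it the rest of the way.

>>> play_rows:
  plan: [40,1,0,1.5,0,40,1,0,2.5,0,40,1,0,2.5,0,40,1,0,2.5,0]

```text
t: 6.0
tcp_pos: [526.6, -243.5, 19.8]
tool_rot: [0.0, 0.646, 0.763, 0.0]
contact_force: [-1.8, 1.4, 3.8]
grip_width: 0.591
grasp_force: 43.1
```

>>> play_rows:
  plan: [62,0,0,0,0,85,0,0,0,0,85,0,0,0,0,85,0,0,-30,0,85,0,0,-80,0,85,0,0,-80,0]

```text
t: 6.75
tcp_pos: [529.5, -245.3, 104.5]
tool_rot: [0.005, 0.646, 0.763, 0.001]
contact_force: [0.1, -0.3, 0.5]
grip_width: 0.999
grasp_force: 0.0
```

Run:
```python
from m import *
im=capture('top')[:,:,::-1].copy();cv2.imwrite('pics/t1.png',im)
cv2.imwrite('pics/t1c.png',cv2.resize(im[110:250,220:360],(600,600),interpolation=cv2.INTER_CUBIC))
print(move(434.3,-19.1,100,2.133-np.pi/2)); s=readout.sense();print(s['t'],s['tcp_pos'],s['contact_force'],s['grip_width'])
```

```text
(array([237.6, -55.3,   0.7]), np.float64(-0.397), 'j6', np.float64(-0.73), 'tilt', array([ 0.004, -0.003, -1.   ]))
6.8 [ 527.90825727 -244.364667    101.77538361] [ 0.17366675  0.34370927 -1.09962679] 0.9977973803881012
```

View pics/t1c.png

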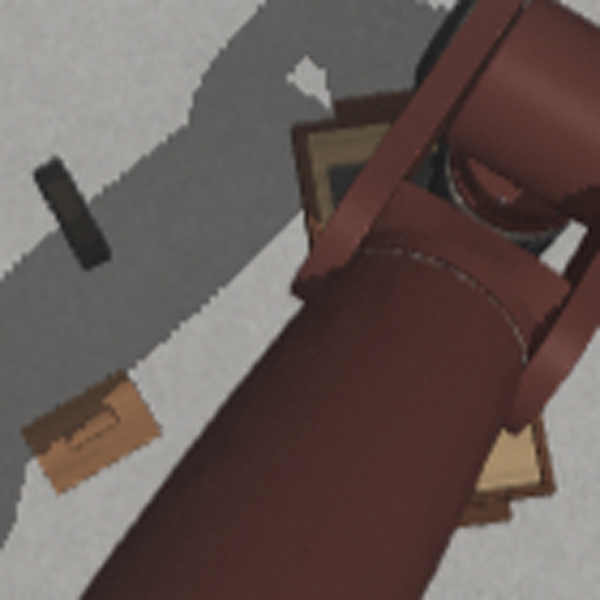

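The arm hides the tray in this view. I'll move over the cover and look back from there.

>>> play_rows:
  plan: [85,237.6,-55.3,0.7,-0.397,85,237.6,-55.3,0.7,-0.397,85,237.6,-55.3,0.7,-0.397,85,237.6,-55.3,0.7,-0.397,50,237.6,-55.3,0.7,-0.397,50,237.6,-55.3,0.7,-0.397,50,237.6,-55.3,0.7,-0.397,50,237.6,-55.3,0.7,-0.397]

```text
t: 7.8
tcp_pos: [433.1, -19.0, 98.3]
tool_rot: [-0.0, 0.484, 0.875, -0.0]
contact_force: [0.1, 0.5, 0.0]
grip_width: 0.584
grasp_force: 0.0
```

Run:
```python
from m import *
im=capture('top')[:,:,::-1].copy();cv2.imwrite('pics/t2.png',im)
cv2.imwrite('pics/t2c.png',cv2.resize(im[130:240,270:380],(600,600),interpolation=cv2.INTER_CUBIC))
print(move(434.3,-19.1,15,2.133-np.pi/2)); s=readout.sense();print(s['t'],s['tcp_pos'],s['contact_force'],s['grip_width'])
```

```text
(array([-0.8,  1. , 83.4]), np.float64(-0.002), 'j6', np.float64(-0.78), 'tilt', array([-0.,  0., -1.]))
7.85 [433.06119629 -18.8971278   98.3658236 ] [-0.07400303 -0.00160028 -0.22395451] 0.5897014507081196
```

View pics/t2c.png

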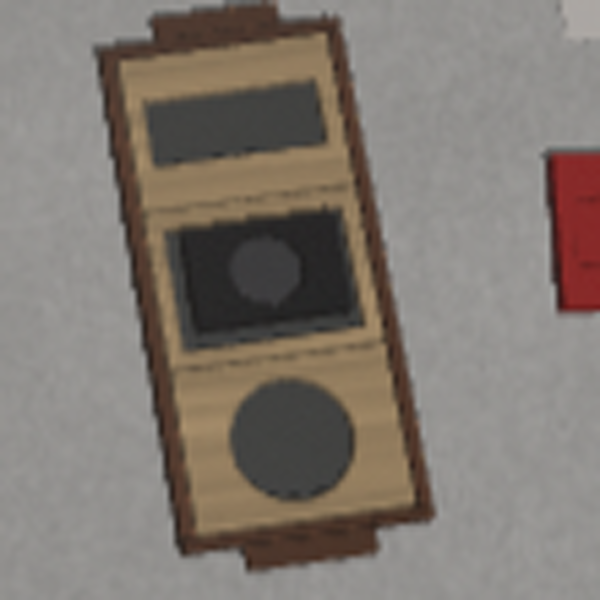

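The inkstone lies in the stone recess (crop 268,272), square and with its well up. I'll measure its position for the cover.

Run:
```python
from m import *
im=cv2.imread('pics/t2.png');go,o=measure(im)
for t in(40,45,50,55):go(f'st{t}',(319,179),18,lambda h:(h[...,2]<t)&(h[...,1]<90),20)
def well(h):
    m=((h[...,2]>45)&(h[...,2]<90)).astype(np.uint8);n,l,st,c=cv2.connectedComponentsWithStats(m)
    k=l[m.shape[0]//2,m.shape[1]//2];return l==k
go('well',(319,179),9,well,25)
print(im[170:190,312:330:2,0][::3])
```

```text
st40 527.1 -242.2 size 84.3 54.2 long-axis yaw 1.723
st45 527.3 -242.3 size 86.1 56.6 long-axis yaw 1.724
st50 527.3 -242.6 size 87.9 58.0 long-axis yaw 1.729
st55 527.1 -243.2 size 89.9 59.1 long-axis yaw 1.731
well 527.7 -241.3 size 38.4 38.0 long-axis yaw 2.415
[[62 61 44 43 41 41 39 40 39]
 [42 39 44 50 37 38 39 38 37]
 [45 62 61 61 61 60 41 37 37]
 [56 61 62 61 61 62 60 36 39]
 [42 62 62 62 61 62 46 38 37]
 [40 38 46 49 61 41 39 38 38]
 [40 38 37 35 34 35 43 42 56]]
```

>>> play_rows:
  plan: [50,-0.8,1,50,0,50,-0.8,1,75,0,50,-0.8,1,83.4,0,50,-0.8,1,83.4,0,0,-0.8,1,83.4,0,0,-0.8,1,83.4,0,0,-0.8,1,83.4,0,0,-0.8,1,83.4,0,0,-0.8,1,83.4,0]
  force: 30

```text
t: 8.98
tcp_pos: [435.2, -18.5, 16.3]
tool_rot: [0.001, 0.483, 0.875, 0.0]
contact_force: [-1.1, -1.0, 6.3]
grip_width: 0.13
grasp_force: 32.0
```

>>> play_rows:
  plan: [0,0,0,-20,0,0,0,0,-65,0,0,0,0,-65,0,0,0,0,-65,0]

```text
t: 9.48
tcp_pos: [433.5, -18.1, 79.3]
tool_rot: [-0.0, 0.483, 0.875, -0.0]
contact_force: [-0.6, 0.2, -0.7]
grip_width: 0.128
grasp_force: 31.2
```

Run:
```python
from m import *
s=readout.sense();print(s['t'],s['tcp_pos'],s['contact_force'],s['grip_width'])
print(move(527.2,-242.3,80,1.725-np.pi/2))
im=capture('top')[:,:,::-1].copy();cv2.imwrite('pics/t3.png',im);go,o=measure(im)
im=capture('side');cv2.imwrite('pics/s4.png',cv2.resize(im[130:230,190:340,::-1],(750,500),interpolation=cv2.INTER_CUBIC))
```

```text
9.475 [433.48378064 -18.05619318  79.33506052] [-0.62232338  0.23454397 -0.74373496] 0.12751540181013987
(array([-239.7,  -40.2,   -0.8]), np.float64(0.408), 'j6', np.float64(-0.78), 'tilt', array([-0.001,  0.   , -1.   ]))
```

View pics/s4.png

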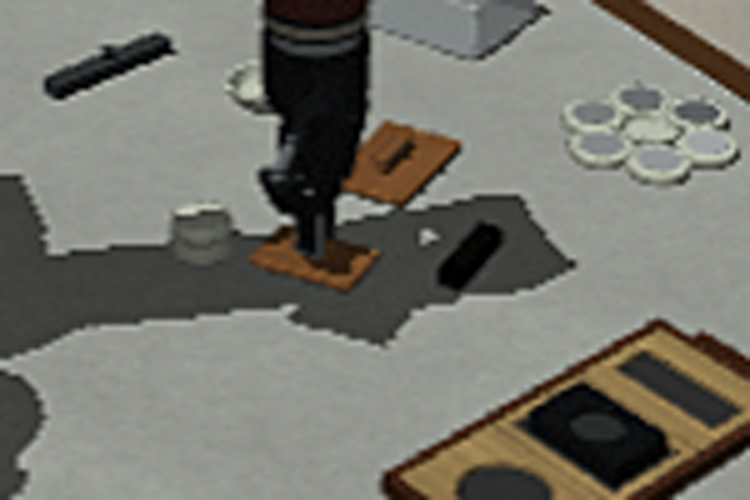

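The cover (318,262) is held level. Carry it over the inkstone.

>>> play_rows:
  plan: [0,-239.7,-40.2,-0.8,0.408,0,-239.7,-40.2,-0.8,0.408,0,-239.7,-40.2,-0.8,0.408,0,-239.7,-40.2,-0.8,0.408,0,-239.7,-40.2,-0.8,0.408,0,-239.7,-40.2,-0.8,0.408,0,-239.7,-40.2,-0.8,0.408,0,-239.7,-40.2,-0.8,0.408,0,-239.7,-40.2,-0.8,0.408]

```text
t: 10.7
tcp_pos: [527.7, -241.8, 81.0]
tool_rot: [0.0, 0.65, 0.76, 0.0]
contact_force: [-0.5, -0.7, -0.6]
grip_width: 0.127
grasp_force: 31.2
```

Run:
```python
from m import *
print(move(527.2,-242.3,44,1.725-np.pi/2),readout.sense()['tcp_pos'])
im=capture('side');cv2.imwrite('pics/s5.png',cv2.resize(im[150:260,240:390,::-1],(780,572),interpolation=cv2.INTER_CUBIC))
```

```text
(array([-0.5, -0.6, 37. ]), np.float64(0.001), 'j6', np.float64(-0.71), 'tilt', array([ 0., -0., -1.])) [ 527.6847255  -241.75298242   80.99324488]
```

>>> play_rows:
  plan: [0,-0.5,-0.6,25,0,0,-0.5,-0.6,34,0,0,-0.5,-0.6,37,0,0,-0.5,-0.6,37,0,0,-0.5,-0.6,37,0]

```text
t: 11.38
tcp_pos: [527.8, -243.4, 44.7]
tool_rot: [0.001, 0.651, 0.759, 0.0]
contact_force: [-0.5, -0.0, -0.7]
grip_width: 0.129
grasp_force: 31.2
```

>>> play_rows:
  plan: [0,0,0,1.5,0,0,0,0,1.5,0,0,0,0,1.5,0]

```text
t: 11.75
tcp_pos: [527.3, -243.1, 42.4]
tool_rot: [0.0, 0.651, 0.759, 0.0]
contact_force: [-1.1, -0.8, -0.1]
grip_width: 0.128
grasp_force: 31.2
```

>>> play_rows:
  plan: [0,0,0,1,0,0,0,0,1.4,0,0,0,0,1.4,0]

```text
t: 12.12
tcp_pos: [527.3, -243.1, 42.3]
tool_rot: [-0.0, 0.651, 0.759, -0.0]
contact_force: [-4.0, 2.0, 7.9]
grip_width: 0.128
grasp_force: 32.1
```

>>> play_rows:
  plan: [40,0,0,0,0,50,0,0,0,0,50,0,0,0,0,50,0,0,-30,0,50,0,0,-70,0,50,0,0,-70,0]

```text
t: 12.88
tcp_pos: [529.7, -244.6, 115.2]
tool_rot: [0.004, 0.651, 0.759, 0.001]
contact_force: [-0.4, -0.1, -0.7]
grip_width: 0.585
grasp_force: 0.0
```

Run:
```python
from m import *
s=readout.sense();print(s['t'],s['tcp_pos'],s['contact_force'])
print(move(587.2,-1.5,100,.513+np.pi/2))
```

```text
12.875 [ 529.7028569  -244.55886672  115.20337039] [-0.40742787 -0.10940719 -0.71397811]
(array([231.4,  94. ,  14.6]), np.float64(1.212), 'j6', np.float64(-0.71), 'tilt', array([ 0.007, -0.004, -1.   ]))
```

>>> play_rows:
  plan: [50,231.4,94,14.6,1.212,50,231.4,94,14.6,1.212,50,231.4,94,14.6,1.212,50,231.4,94,14.6,1.212,50,231.4,94,14.6,1.212,50,231.4,94,14.6,1.212,50,231.4,94,14.6,1.212,50,231.4,94,14.6,1.212,50,231.4,94,14.6,1.212,50,231.4,94,14.6,1.212]

```text
t: 14.12
tcp_pos: [584.5, -0.1, 96.1]
tool_rot: [-0.0, 0.967, 0.254, -0.0]
contact_force: [0.7, 0.6, -0.0]
grip_width: 0.585
grasp_force: 0.0
```

Run:
```python
from m import *
im=capture('top')[:,:,::-1].copy();cv2.imwrite('pics/t4.png',im);go,o=measure(im)
cv2.imwrite('pics/t4c.png',cv2.resize(im[130:240,270:380],(600,600),interpolation=cv2.INTER_CUBIC))
print(move(587.2,-1.5,10,.513+np.pi/2)); s=readout.sense();print(s['t'],s['tcp_pos'])
```

```text
(array([ 1.6,  2.6, 86.1]), np.float64(0.0), 'j6', np.float64(0.93), 'tilt', array([-0.,  0., -1.]))
14.175 [ 5.84527528e+02 -7.29749379e-02  9.61326144e+01]
```

View pics/t4c.png

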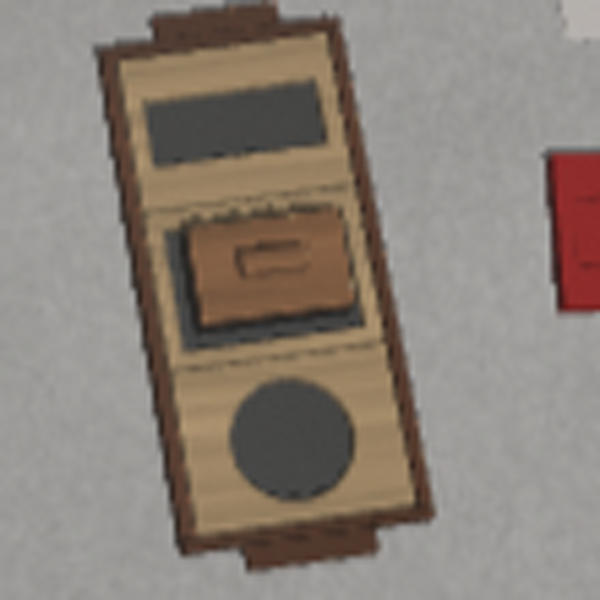

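The cover sits squarely on the inkstone (crop 270,265). Now the ink stick.

>>> play_rows:
  plan: [50,1.6,2.6,50,0,50,1.6,2.6,78,0,50,1.6,2.6,87,0,50,1.6,2.6,87,0,10,1.6,2.6,87,0,10,1.6,2.6,87,0,10,1.6,2.6,87,0,10,1.6,2.6,87,0,10,1.6,2.6,87,0]
  force: 25

```text
t: 15.3
tcp_pos: [588.8, -1.6, 11.3]
tool_rot: [0.001, 0.967, 0.254, 0.002]
contact_force: [-0.4, 1.1, 6.2]
grip_width: 0.248
grasp_force: 25.6
```

>>> play_rows:
  plan: [10,0,0,-20,0,10,0,0,-65,0,10,0,0,-65,0,10,0,0,-65,0]

```text
t: 15.8
tcp_pos: [587.2, -1.4, 74.8]
tool_rot: [0.0, 0.967, 0.254, 0.0]
contact_force: [-0.7, -0.1, -1.8]
grip_width: 0.249
grasp_force: 25.0
```

Run:
```python
from m import *
s=readout.sense();print(s['t'],s['tcp_pos'],s['contact_force'],s['grip_width'])
print(move(612.8,-228.3,80,.165))
im=capture('side');cv2.imwrite('pics/s6.png',cv2.resize(im[130:230,190:340,::-1],(750,500),interpolation=cv2.INTER_CUBIC))
```

```text
15.8 [587.19082439  -1.3987986   74.77535704] [-0.685098   -0.13503057 -1.77355636] 0.2494339009859734
(array([-89. , 210.3,  -5.2]), np.float64(-1.223), 'j6', np.float64(0.93), 'tilt', array([ 0., -0., -1.]))
```

View pics/s6.png

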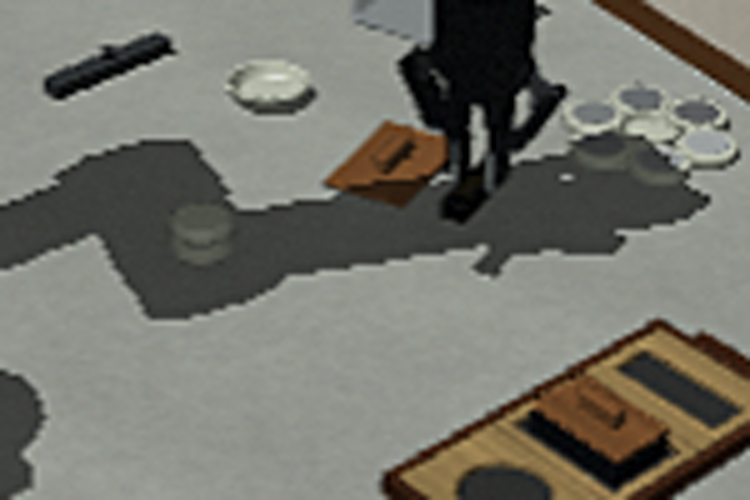

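The stick is held level (crop 475,195), and the cover is on the inkstone (600,415). Carry the stick to its recess.

>>> play_rows:
  plan: [10,-89,210.3,-5.2,-1.223,10,-89,210.3,-5.2,-1.223,10,-89,210.3,-5.2,-1.223,10,-89,210.3,-5.2,-1.223,10,-89,210.3,-5.2,-1.223,10,-89,210.3,-5.2,-1.223,10,-89,210.3,-5.2,-1.223,10,-89,210.3,-5.2,-1.223,10,-89,210.3,-5.2,-1.223,10,-89,210.3,-5.2,-1.223,10,-89,210.3,-5.2,-1.223]

```text
t: 17.23
tcp_pos: [612.9, -228.3, 79.4]
tool_rot: [-0.0, 0.647, 0.763, -0.0]
contact_force: [-0.6, 0.2, -0.2]
grip_width: 0.244
grasp_force: 25.0
```

Run:
```python
from m import *
s=readout.sense();print(s['t'],s['tcp_pos'],s['contact_force'],s['grip_width'])
print(move(612.8,-228.3,22,.165))
```

```text
17.225 [ 612.87618759 -228.307683     79.4419876 ] [-0.59472278  0.15628569 -0.15237944] 0.2437528889824653
(array([ 0. , -0.1, 57.4]), np.float64(-0.0), 'j6', np.float64(-0.63), 'tilt', array([-0.,  0., -1.]))
```

>>> play_rows:
  plan: [10,0,0,35,0,10,0,0,50,0,10,0,0,57.4,0,10,0,0,57.4,0,10,0,0,57.4,0]

```text
t: 17.85
tcp_pos: [613.7, -228.8, 23.3]
tool_rot: [0.001, 0.646, 0.763, 0.0]
contact_force: [-1.1, -1.2, -0.9]
grip_width: 0.248
grasp_force: 25.0
```

>>> play_rows:
  plan: [10,0,0,1,0,10,0,0,2,0,10,0,0,2,0]

```text
t: 18.23
tcp_pos: [613.1, -228.4, 20.4]
tool_rot: [0.0, 0.646, 0.763, 0.0]
contact_force: [0.1, -1.2, 0.3]
grip_width: 0.241
grasp_force: 25.0
```

>>> play_rows:
  plan: [10,0,0,1,0,10,0,0,1.5,0,10,0,0,1.5,0]

```text
t: 18.6
tcp_pos: [613.1, -228.5, 20.3]
tool_rot: [-0.0, 0.646, 0.763, -0.0]
contact_force: [-2.5, 1.4, 7.6]
grip_width: 0.245
grasp_force: 25.8
```

>>> play_rows:
  plan: [35,0,0,0,0,45,0,0,0,0,45,0,0,0,0,45,0,0,-30,0,45,0,0,-80,0,45,0,0,-80,0]

```text
t: 19.35
tcp_pos: [616.2, -230.0, 104.5]
tool_rot: [0.005, 0.646, 0.763, 0.001]
contact_force: [0.1, -0.2, -0.6]
grip_width: 0.53
grasp_force: 0.0
```

Run:
```python
from m import *
s=readout.sense();print(s['t'],s['tcp_pos'],s['joints'][5])
for y in(.165,0.5,1.0):print(move(413.5,128,100,y))
```

```text
19.35 [ 616.24513227 -230.04285638  104.45764727] -0.6353390265630483
(array([ 386.5, -141.2,    1. ]), np.float64(0.0), 'j6', np.float64(-0.64), 'tilt', array([ 0.009, -0.005, -1.   ]))
(array([ 386.5, -141.2,    1. ]), np.float64(-0.335), 'j6', np.float64(-0.64), 'tilt', array([ 0.009, -0.005, -1.   ]))
(array([ 386.5, -141.2,    1. ]), np.float64(-0.835), 'j6', np.float64(-0.64), 'tilt', array([ 0.009, -0.005, -1.   ]))
```

>>> play_rows:
  plan: [85,386.5,-141.2,1,0,85,386.5,-141.2,1,0,85,386.5,-141.2,1,0,85,386.5,-141.2,1,0,85,386.5,-141.2,1,0,85,386.5,-141.2,1,0,85,386.5,-141.2,1,0,85,386.5,-141.2,1,0,85,386.5,-141.2,1,0,85,386.5,-141.2,1,0]

```text
t: 20.6
tcp_pos: [410.6, 128.8, 97.5]
tool_rot: [-0.0, 0.647, 0.762, -0.0]
contact_force: [-0.2, -0.7, -0.0]
grip_width: 0.999
grasp_force: 0.0
```

Run:
```python
from m import *
im=capture('top')[:,:,::-1].copy();cv2.imwrite('pics/t5.png',im);go,o=measure(im)
sd=capture('side')[:,:,::-1].copy()
a=cv2.resize(im[130:240,270:380],(400,400),interpolation=cv2.INTER_CUBIC);b=cv2.resize(sd[130:230,190:290],(400,400),interpolation=cv2.INTER_CUBIC)
cv2.imwrite('pics/t5c.png',np.hstack([a,b]))
print(move(413.5,128,9,.165)); s=readout.sense();print(s['t'],s['tcp_pos'])
go('cov',(319,179),16,lambda h:(h[...,1]>60)&(h[...,0]<12),33)
go('stk',(313,153),14,lambda h:(h[...,2]<48),17)
print(pix('side',[[413.5,128,33],[413.5,128,0]]))
```

```text
(array([-1.3,  2.7, 88.5]), np.float64(-0.002), 'j6', np.float64(-0.03), 'tilt', array([-0., -0., -1.]))
20.7 [410.65113332 128.86267736  97.53989887]
cov 495.3 -214.3 size 11.8 1.7 long-axis yaw 1.781
stk 614.6 -231.9 size 79.2 25.9 long-axis yaw 1.737
[[229.21361728 172.5621065 ]
 [229.51112297 179.51374086]]
```

View pics/t5c.png

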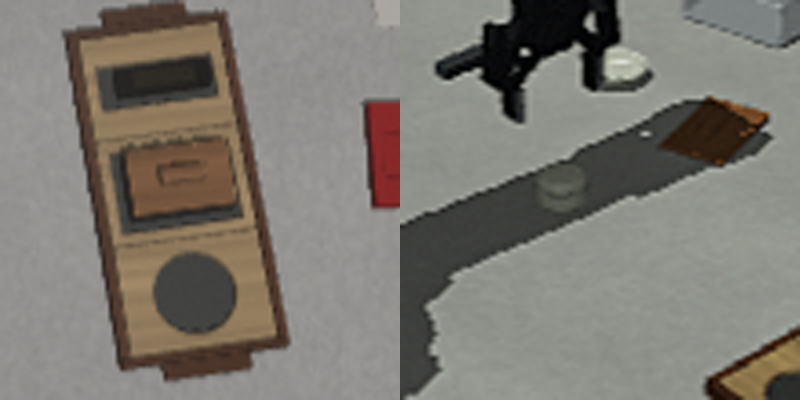

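Left: the stick lies in its recess (157,78) and the cover is in place (180,175). Right: the pot (562,187) is in the arm's shadow, where I expected it. Grip the pot.

>>> play_rows:
  plan: [85,-1.3,2.7,50,0,85,-1.3,2.7,76,0,85,-1.3,2.7,88.5,0,85,-1.3,2.7,88.5,0,40,-1.3,2.7,88.5,0,40,-1.3,2.7,88.5,0,40,-1.3,2.7,88.5,0,40,-1.3,2.7,88.5,0,40,-1.3,2.7,88.5,0,40,-1.3,2.7,88.5,0]
  force: 30

```text
t: 21.95
tcp_pos: [414.4, 129.0, 10.7]
tool_rot: [0.001, 0.646, 0.763, 0.001]
contact_force: [-0.8, -0.6, 6.0]
grip_width: 0.558
grasp_force: 31.3
```

>>> play_rows:
  plan: [40,0,0,-20,0,40,0,0,-65,0,40,0,0,-65,0,40,0,0,-65,0]

```text
t: 22.45
tcp_pos: [412.6, 128.8, 73.6]
tool_rot: [-0.0, 0.646, 0.763, -0.0]
contact_force: [0.0, 0.4, -1.4]
grip_width: 0.56
grasp_force: 31.6
```

Run:
```python
from m import *
s=readout.sense();print(s['t'],s['tcp_pos'],s['contact_force'],s['grip_width'])
print(move(439,-256.8,90,.165))
im=capture('side');cv2.imwrite('pics/s7.png',cv2.resize(im[120:220,170:320,::-1],(750,500),interpolation=cv2.INTER_CUBIC))
```

```text
22.45 [412.55320055 128.83897668  73.60811112] [ 0.02820158  0.39311041 -1.36954093] 0.5601234265158028
(array([-384.7,  -37.3,  -16.4]), np.float64(0.0), 'j6', np.float64(-0.03), 'tilt', array([-0.001, -0.   , -1.   ]))
```

View pics/s7.png

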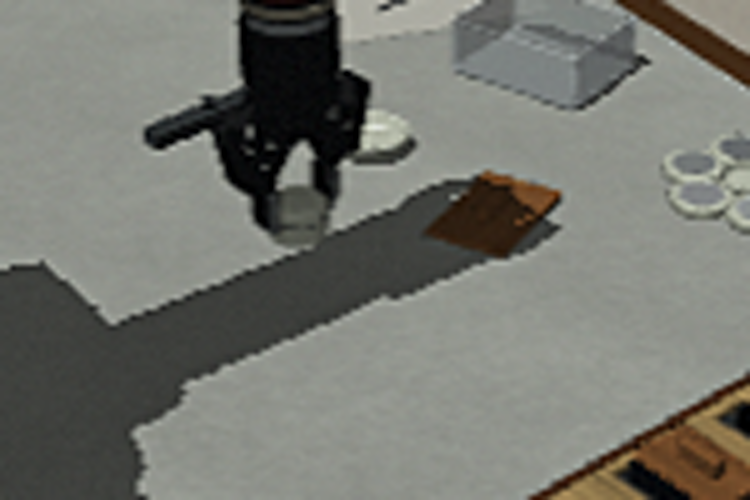

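The pot (298,215) is held upright. Carry it to the round recess.

>>> play_rows:
  plan: [40,-384.7,-37.3,-16.4,0,40,-384.7,-37.3,-16.4,0,40,-384.7,-37.3,-16.4,0,40,-384.7,-37.3,-16.4,0,40,-384.7,-37.3,-16.4,0,40,-384.7,-37.3,-16.4,0,40,-384.7,-37.3,-16.4,0,40,-384.7,-37.3,-16.4,0,40,-384.7,-37.3,-16.4,0,40,-384.7,-37.3,-16.4,0,40,-384.7,-37.3,-16.4,0]

```text
t: 23.88
tcp_pos: [439.5, -255.8, 90.5]
tool_rot: [-0.0, 0.646, 0.763, 0.0]
contact_force: [-0.0, -1.0, -0.3]
grip_width: 0.557
grasp_force: 31.5
```

Run:
```python
from m import *
s=readout.sense();print(s['t'],s['tcp_pos'],s['contact_force'],s['grip_width'])
print(move(439,-256.8,22,.165))
```

```text
23.875 [ 439.50785812 -255.75178126   90.45962872] [-0.02494313 -1.0058372  -0.29792707] 0.5568898384061431
(array([-1. , -0.7, 68.5]), np.float64(0.002), 'j6', np.float64(-0.84), 'tilt', array([-0.,  0., -1.]))
```

>>> play_rows:
  plan: [40,-1,-0.7,40,0,40,-1,-0.7,60,0,40,-1,-0.7,67,0,40,-1,-0.7,68.5,0,40,-1,-0.7,68.5,0]

```text
t: 24.5
tcp_pos: [439.7, -258.3, 23.1]
tool_rot: [0.001, 0.646, 0.763, 0.0]
contact_force: [-0.2, 0.0, -1.1]
grip_width: 0.558
grasp_force: 31.5
```

>>> play_rows:
  plan: [40,0,0,1,0,40,0,0,2,0,40,0,0,2,0]

```text
t: 24.88
tcp_pos: [438.9, -257.9, 20.1]
tool_rot: [0.0, 0.646, 0.763, -0.0]
contact_force: [0.4, -0.1, -1.6]
grip_width: 0.562
grasp_force: 31.5
```

>>> play_rows:
  plan: [40,0,0,1,0,40,0,0,1.5,0,40,0,0,1.5,0]

```text
t: 25.25
tcp_pos: [439.0, -258.0, 19.8]
tool_rot: [-0.0, 0.646, 0.763, -0.0]
contact_force: [-3.9, 2.2, 7.9]
grip_width: 0.559
grasp_force: 32.4
```

The pot is on the floor of its recess. Release it, retreat upward, then move away.

>>> play_rows:
  plan: [60,0,0,0,0,62,0,0,0,0,62,0,0,0,0,62,0,0,-30,0,62,0,0,-85,0,62,0,0,-120,0,62,200,0,-120,0,62,200,250,-120,0,62,100,250,-120,0,62,100,300,-120,0,62,100,300,-120,0,62,100,300,-120,0,62,100,300,-120,0,62,100,300,-120,0,62,100,300,-120,0]

```text
t: 27.12
tcp_pos: [717.5, -110.3, 139.0]
tool_rot: [0.0, 0.647, 0.763, -0.0]
contact_force: [0.7, 0.6, 0.4]
grip_width: 0.729
grasp_force: 0.0
```

Run:
```python
from m import *
im=capture('top')[:,:,::-1].copy();sd=capture('side')[:,:,::-1].copy();cv2.imwrite('pics/t6.png',im)
s=readout.sense();print(s['t'],s['tcp_pos'],s['contact_force'])
a=cv2.resize(im[130:240,270:380],(400,400),interpolation=cv2.INTER_CUBIC);b=cv2.resize(sd[180:260,255:365],(400,291),interpolation=cv2.INTER_CUBIC)
cv2.imwrite('pics/t6c.png',np.hstack([a,cv2.copyMakeBorder(b,0,109,0,0,cv2.BORDER_CONSTANT)]))
im0=cv2.imread('pics/top0.png');d=cv2.absdiff(im,im0).max(2)
for k,(u,v) in dict(lc=(187,151),pw=(89,191),dish=(131,157)).items():
  g,o=measure(im);g0,o0=measure(im0,True)
for nm,i in(('before',im0),('now',im)):
  print(nm);g,o=measure(i)
  g('lc',(187,151),26,lambda h:(h[...,1]>60)&(h[...,0]<25),6);g('pw',(89,191),24,lambda h:h[...,2]<75,10);g('dish',(131,157),18,lambda h:(h[...,2]>143),15)
```

```text
27.225 [ 717.63389368 -110.40057582  139.3464738 ] [-0.11965992  0.62257355  0.42344152]
before
lc 612.5 150.5 size 113.3 74.8 long-axis yaw 0.517
pw 480.5 428.3 size 134.4 25.7 long-axis yaw 0.2
dish 589.2 313.7 size 68.8 60.6 long-axis yaw 0.723
now
lc 600.6 117.9 size 166.2 120.0 long-axis yaw 0.516
pw 481.5 419.8 size 130.0 6.7 long-axis yaw 0.199
dish 587.2 313.5 size 112.0 110.8 long-axis yaw 1.594
```

View pics/t6c.png

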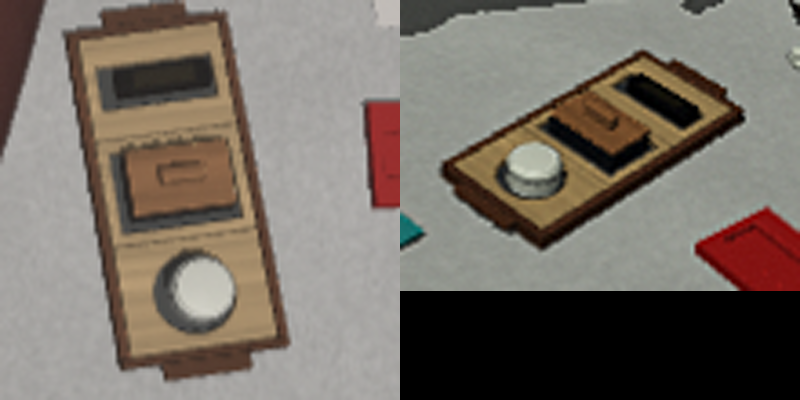

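All four pieces lie in place: stick (163,78), cover on the inkstone (180,175), and the pot upright (202,290). A quick numeric check of the pot and cover before handing in.

Run:
```python
from m import *
im=cv2.imread('pics/t6.png');go,o=measure(im)
go('pot',(325,210),11,lambda h:(h[...,2]>110)&(h[...,1]<40),38)
go('cover',(319,179),17,lambda h:(h[...,1]>60)&(h[...,2]<140)&(h[...,0]<13)&(h[...,2]>85),33)
h=cv2.cvtColor(im,cv2.COLOR_BGR2HSV);print(h[179,300:340:2].tolist())
```

```text
pot 437.7 -259.3 size 49.6 48.8 long-axis yaw 0.293
cover 537.9 -230.0 size 20.9 20.6 long-axis yaw 1.858
[[17, 89, 158], [30, 10, 74], [9, 42, 43], [13, 119, 143], [13, 121, 139], [13, 120, 140], [13, 119, 137], [13, 108, 87], [13, 120, 138], [13, 118, 121], [12, 117, 111], [13, 117, 113], [13, 117, 116], [13, 120, 128], [13, 121, 135], [13, 120, 134], [13, 121, 133], [17, 84, 76], [17, 91, 171], [13, 94, 76]]
```

Run:
```python
from m import *
from bench import hand_in
im=cv2.imread('pics/t6.png');go,o=measure(im)
go('cover',(319,179),17,lambda h:(h[...,1]>104)&(h[...,0]<15)&(h[...,2]>80),33)
x,y,_=o['cover'];e=np.hypot(x-527.2,y+242.3);print(e)
if e<6:print(hand_in())
```

```text
cover 528.0 -243.5 size 82.9 54.2 long-axis yaw 1.728
1.4251008608253708
the job is handed in; nothing more can be done
None
```

The kit is packed and handed in: inkstone in its recess with its small cover on, ink stick and paste pot in theirs. The large cover, paperweight and dish weren't touched, though my final before/after check on those three gave no usable numbers.

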